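# Make up two wine gift crates

### The arm

A 6-joint arm with a two-finger parallel gripper is mounted at the origin on the work surface. World frame = base frame: x ahead of the robot, y to its left, z up, the work surface at z = 0. Lengths are in m, angles in degrees, forces in N, time in s.
With the tool pointing down it reaches from about 0.25 to 0.725 m from the base axis. Payload 9.7 kg.
Tool frame: the origin (TCP) lies at the very end of the fingers, on their centre line; the grasp point (between the pads) lies 19 mm behind it; z points along the fingers, y is the line along which they close (so a half turn about z gives the same grasp; the last joint's range is limited). The gripper opens to 85 mm and grips with 20 to 120 N. Pads are 22 mm wide; open, the fingers measure 114 mm over their backs; the gripper's body (76 mm by 85 mm) begins 54 mm behind the grasp point. The pads swing forward as they close: fully open they stand 13 mm farther back than shut.
Start: joints at [-76.146, 4.979, 10.078, 95.1, 0, 90], TCP at [0.132, -0.534, 0.231] pointing down, gripper open.
Joint ranges: [-179.16, 179.16], [-48.56, 103.87], [-65.8, 70.77], [-126.05, 130.52], [-82.76, 87.17], [-180, 180]. Speed limits (degrees/s): [127.2, 127.2, 147.25, 180, 180, 180].

### API

Orientations are given as [roll, pitch, yaw] about the fixed x, y, z axes, in that order (R = Rz(yaw) Ry(pitch) Rx(roll)).
In Python, from workcell import bot gives the robot as it stands.
- The arm moves only by the tool step_arm, never from a script. Its argument "targets" is a list of rows, each a list of 3 entries, a list of its own where there are three numbers: the opening, from 0 (shut) to 1 (fully open), then the shift along the world's x, y, z in mm, then the turn, a rotation vector about the world's x, y, z in rad. In form: [[grip, [tx, ty, tz], [wx, wy, wz]], ...]. A call has 1 to 8 rows; each row is the pose to reach, as a shift and turn from the pose commanded when the call began; what a row does not reach only later rows make up. A row lasts 1/10 s, in which the tool goes at most 50 mm and 8.59 degrees, less where a joint would pass 70% of its speed; a pose out of reach is approached as far as the arm can. A call with a gripper value outside its range is refused whole. The fingers move at their own pace and stop on an object; "force" is the grip in N (left out, the last holds). Time passes only in rows, so rows that repeat a pose let the fingers close. It gives the time, the measured TCP pose, the force, the opening and the grip force at its end, in the units of the state.
- bot.get_obs(): the state, without advancing time (a new reading comes with each control period).
- bot.camera(name): name is "side" or "top"; returns (picture, depth): 420x560x3 uint8, red, green, blue; 420x560 float32, m along the optical axis (not along the pixel's ray), 0 where there is no reading.
- bot.camera_params(name): a dict with "K" (3x3 intrinsics, pixels), "R" (3x3) and "t" (3): a world point X has camera coordinates R X + t. Camera axes: x right, y down, z forward; pixel columns grow to the right and rows downward; lengths in m; the calibration is good to about 2 mm. A picture is of the moment at which its call begins. camera_params takes no time and is no camera call.
- bot.job_done(): hands the job in; it is judged then, once.
The state is a dict: "time": time; "q": joint angles; "qd": joint speeds; "joint_efforts": joint torques, N m; "ee_pos": TCP position; "tcp_rot": TCP orientation; "wrist_force": force on the tool from outside, world axes, zero at the start; "torque": the same for the moment, N m; "opening": finger opening in m; "grasp_force": force on a finger pad.
Only numpy, scipy, OpenCV 4.12 (cv2) and the standard library are available. Lean on these libraries where they do the work, as an engineer would, in place of code of your own. Each camera call takes 0.05 s, during which the arm holds its last target. There are 200 camera calls.

### The job

Make up the two gift crates from the stock on the cellar bench. The large crate gets the straight-sided half bottle and the tall slim bottle, one standing in each of its two square cells, and the folded waiter's corkscrew lying flat in its long trough; the small crate gets the little sparkling bottle and the steel sparkling-wine stopper, one in each cell. Keep the bottles upright, lower each to the bottom of its cell before letting go, and leave the tasting glass, the foil cutter and the winged corkscrew where they are.

Things in the scene. Friction and masses are not known exactly. Their poses are not given: they have to be found in the camera images.
- crate_large: Large, nearly square open pine crate, fixed, 188 (x) by 196 (y) mm; walls 9 mm thick, 50 mm high; floor 8 mm thick; partitions 6 mm thick, tops 40 mm above the bench. Origin: centre of its underside. In its frame: two square cells 82 by 82 mm centred at (x, y) = (-44, -48) and (+44, -48) mm, either bottle in either; one trough 170 (x) by 90 (y) mm centred at (0, +44). The crates may change sides.
- crate_small: Small oblong open pine crate, fixed, 104 (x) by 196 (y) mm; walls 9 mm thick, 50 mm high; floor 8 mm thick; one partition 6 mm thick, its top 40 mm above the bench. Origin: centre of its underside. In its frame: two like cells 86 by 86 mm centred at (x, y) = (0, -46) and (0, +46) mm, either thing in either.
- bordeaux: Straight-sided half bottle of dark glass with high square shoulders, white label and gold foil, 60 mm across, 240 mm tall, about 0.7 kg. Stands upright; origin at the centre of its underside, z up. The neck under the foil is a plain cylinder 28 mm across from 187 to 240 mm above the base: grip it there.
- flute: Tall slim half bottle of dark glass that tapers slowly from 105 mm upward to the neck, white label and gold foil, 54 mm across, 270 mm tall, about 0.7 kg, the tallest of the three. Stands upright; origin at the centre of its underside, z up. The neck under the foil is a plain cylinder 28 mm across from 212 to 270 mm above the base: grip it there.
- piccolo: Little sparkling-wine bottle of dark glass with sloping shoulders, white label and gold foil, 56 mm across, 200 mm tall, about 0.45 kg, the shortest of the three. Stands upright; origin at the centre of its underside, z up. The neck under the foil is a plain cylinder 30 mm across from 135 to 196 mm above the base: grip it there.
- waiter_corkscrew: Folded waiter's corkscrew of steel with dark wooden scales, lying on its side, 116 (x) by 25 (y) by 14 (z) mm, 85 g. Origin at the middle of its underside; its own x runs along its length.
- stopper: Sparkling-wine stopper: a steel bell 37 mm across and 50 mm tall standing upright, with two flat clamps folded down on its sides (42 mm over the clamps, which lie at its own +y and -y), 75 g. Origin at the centre of its underside, z up.
- tasting_glass: Stemmed tasting glass, 65 mm across, 155 mm tall, behind the bottles. Stays where it is. Origin at the centre of its foot.
- foil_cutter: Black plastic horseshoe-shaped foil cutter, 52 by 46 by 15 mm, lying among the stock. Stays where it is. Origin at the middle of its underside.
- winged_corkscrew: Steel corkscrew with two spread wing levers and a T handle, about 130 by 105 by 38 mm, lying at the back. Not for the kits: stays where it is. Origin at the middle of its underside.
Not all that is in view belongs to the job. What is shaped like the bordeaux but orange or purple is not meant.

How it is judged:
By the outcome, as a careful person would: the job done as asked, in the order asked, and still so for the second after the job is handed in, with the robot touching nothing.
It also fails if it takes over 120 s, if anything falls off the work surface, if the arm or the gripper's body presses on something with over 40 N, if the wrist force passes 120 N, or if a joint passes its speed limit or range.

## Working session

There is one attempt and no reset: what is moved stays moved. The work goes in short steps, Python scripts to look and compute and a tool call to move; the robot and the scene stay as the last step left them, time stands still between calls to the robot, and variables do not carry over. Pictures are saved under pics/ and viewed, at most 14 in all, crops included, and the job is handed in when it is done.

Besides the shell and the picture viewer there is one more tool, called after "Request:" as a command line: name --argument value ..., lists and objects as JSON in quotes. step_arm: Moves the arm, as the interface text tells. Its arguments: {"type":"object","properties":{"targets":{"type":"array","items":{"type":"array"}},"force":{"type":"number"}},"required":["targets"]}

```bash
mkdir -p pics; ls
cat > h.py <<'E'
import numpy as np, cv2
from workcell import bot
def snap(n,f=None):
    p,d=bot.camera(n)
    if f: cv2.imwrite(f'pics/{f}.png',p[...,::-1]); np.savez(f'pics/{f}.npz',p=p,d=d,**bot.camera_params(n))
    return p,d
def load(f):
    z=np.load(f'pics/{f}.npz'); return z['p'],z['d'],dict(K=z['K'],R=z['R'],t=z['t'])
def ray(c,u,v,z):
    d=c['R'].T@np.linalg.solve(c['K'],[u,v,1.]); o=-c['R'].T@c['t']
    return o+d*(z-o[2])/d[2]
def cloud(d,c):
    v,u=np.indices(d.shape); P=np.stack([u,v,np.ones_like(u)],-1)@np.linalg.inv(c['K']).T*d[...,None]
    return (P-c['t'])@c['R']
E
python3 - <<'E'
from h import *
for n in('side','top'):
    snap(n,n+'0'); c=bot.camera_params(n); print(n,-c['R'].T@c['t'],c['R'][2])
print(bot.get_obs())
E
```

```text
pics
side [0.05717856 0.67198353 0.55672626] [ 0.51561402 -0.70279895 -0.49011817]
top [ 0.43529415 -0.0816883   1.04820321] [ 0.13510821 -0.00577178 -0.99081404]
{'time': 0.1, 'q': array([-7.61474854e+01,  5.00543233e+00,  1.00389654e+01,  9.50981199e+01,
        8.92438591e-04,  9.00029538e+01]), 'qd': array([-0.02723349, -0.0099288 ,  0.10737696,  0.0049984 ,  0.10256757,
       -0.10088317]), 'joint_efforts': array([-1.03442289e-03, -5.21560979e+01,  4.65652907e+01,  1.60997780e-02,
        1.07110443e-04,  1.07196334e-05]), 'ee_pos': array([ 0.13163975, -0.53380985,  0.23067784]), 'tcp_rot': array([-1.79935413e+02, -8.89108354e-04,  1.38495598e+01]), 'wrist_force': array([-0.14515758, -0.60373512,  0.56119782]), 'torque': array([0.01550611, 0.04946626, 0.02957333]), 'grasp_force': 0.0, 'opening': 0.08518746788858918}
```

View pics/top0.png

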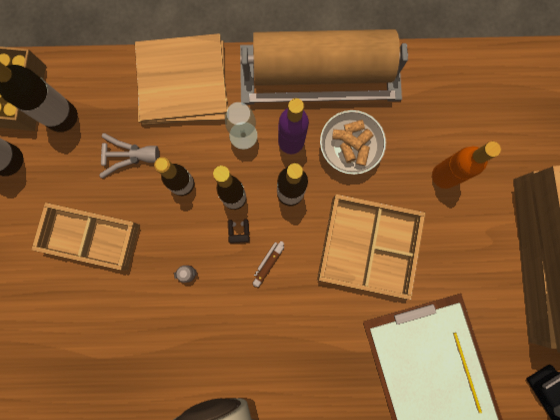

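View pics/side0.png

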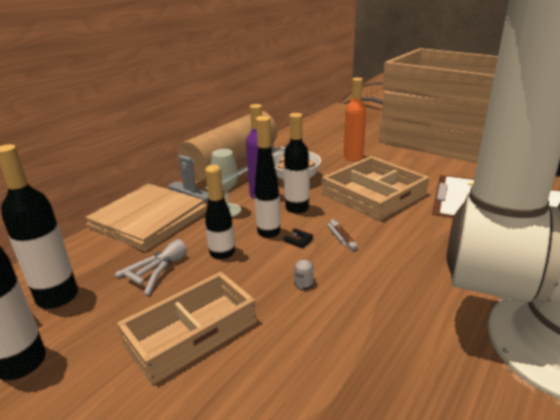

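The top view shows three candidate dark bottles, by cap pixel:
- (163,165) is the shortest, so it is the piccolo.
- (222,174) is the tallest and tapers, so it is the flute.
- (294,171) has square shoulders and dark glass, so it is the bordeaux. The purple bottle at (296,106) and the orange one at (487,150) are decoys, and the magnums at far left are too large.

The other things are:
- small crate at (84,238)
- large crate at (372,248)
- stopper at (185,274)
- waiter's corkscrew at (268,264)
- foil cutter at (238,231)

Next I measure them.

Run:
```python
from h import *
p,d,c=load('top0'); X=cloud(d,c)
ps,ds,cs=load('side0'); Xs=cloud(ds,cs)
print('table z',np.median(X[300:340,200:300,2]),(d==0).mean(), np.median(Xs[300:330,330:400,2]))
hsv=cv2.cvtColor(p,cv2.COLOR_RGB2HSV)
def box(u0,v0,u1,v1,z0,z1):
    m=np.zeros(d.shape,bool); m[v0:v1,u0:u1]=1
    return m&(X[...,2]>z0)&(X[...,2]<z1)&(d>0)
for n,b,h in(('piccolo',(150,150,180,180),.2),('flute',(208,160,236,188),.27),('bord',(283,160,306,182),.24)):
    u0,v0,u1,v1=b; m=box(*b,h-.012,h+.012)
    q=X[m]; print(n,m.sum(),q[:,:2].min(0),q[:,:2].max(0),np.median(q,0), 'zmax',X[v0:v1,u0:u1,2].max())
    v,u=np.nonzero(m); (a,bb),r=cv2.minEnclosingCircle(np.c_[u,v].astype(np.float32)); print('  ray',a,bb,r,ray(c,a,bb,h))
    # body contour via label: points of mid heights near
for n,b,z0,z1 in(('large',(310,190,430,305),.044,.056),('small',(28,198,140,275),.044,.056)):
    m=box(*b,z0,z1); q=X[m][:,:2].astype(np.float32)*1000; print(n,m.sum(),cv2.minAreaRect(q),np.median(X[m][:,2]))
    # partitions
    m2=box(*b,.036,.043); q2=X[m2][:,:2]; print('  part',m2.sum())
for n,b,z0,z1 in(('stop',(170,260,200,290),.01,.06),('wait',(248,236,290,292),.006,.03),('foil',(224,216,254,246),.008,.03)):
    m=box(*b,z0,z1); q=X[m]; print(n,m.sum(),cv2.minAreaRect(q[:,:2].astype(np.float32)*1000),q[:,2].max(),np.median(q,0))
cr=np.hstack([cv2.resize(p[145:215,145:315],None,fx=4,fy=4,interpolation=3)])
cr2=cv2.resize(p[190:300,160:300],None,fx=4,fy=4)[:,:]
cv2.imwrite('pics/crop.png',cr[...,::-1]);cv2.imwrite('pics/crop2.png',cr2[...,::-1])
```

```text
table z -0.0013835075404411775 0.004064625850340136 -0.0008852444236590906
piccolo 209 [0.61908666 0.10640591] [0.64673875 0.13518575] [0.63233638 0.11947112 0.19765511] zmax 1.0482032120152596
  ray 161.88461303710938 165.5 8.271568298339844 [0.63110331 0.11909726 0.2       ]
flute 230 [ 0.58485882 -0.01053761] [0.61247107 0.01691975] [0.59807712 0.00301454 0.26840754] zmax 0.2721720953362599
  ray 221.1643829345703 174.36300659179688 8.638657569885254 [0.59737817 0.0026349  0.27      ]
bord 207 [ 0.59304161 -0.13585117] [ 0.61990152 -0.10935434] [ 0.60574428 -0.12199952  0.2382074 ] zmax 1.0482032120152596
  ray 294.1712341308594 171.59588623046875 8.231402397155762 [ 0.60559551 -0.12195146  0.24      ]
large 1528 ((480.9857177734375, -292.1080322265625), (196.4963836669922, 187.99200439453125), 76.9072265625) 0.048476321983994416
  part 468
small 1181 ((516.9325561523438, 323.3428955078125), (198.0749969482422, 104.08836364746094), 76.19439697265625) 0.048499361640763815
  part 267
stop 289 ((431.96783447265625, 109.05882263183594), (43.085506439208984, 34.02246856689453), 88.80268859863281) 0.05255958447087907 [0.43206425 0.10568241 0.04316375]
wait 488 ((451.6785888671875, -56.40953063964844), (80.45166778564453, 105.68994903564453), 78.67536926269531) 0.017514922440267165 [ 0.45327203 -0.0682998   0.01218077]
foil 322 ((523.0711669921875, -5.364580154418945), (52.25712585449219, 44.760169982910156), 0.41792479157447815) 0.017756665185617602 [ 0.51438391 -0.00540725  0.0129091 ]
```

View pics/crop.png

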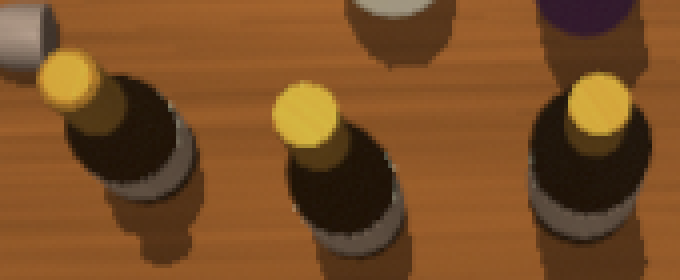

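View pics/crop2.png

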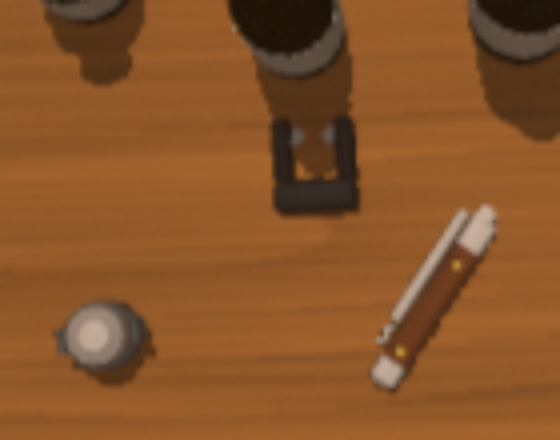

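Crop 1 confirms three dark bottles with white labels and gold caps, at crop pixels (68,80), (305,115) and (600,103), so the piccolo, flute and bordeaux are as named. Crop 2 shows the stopper at (100,335) with its clamps left and right (along y), and the waiter's corkscrew running from (388,375) to (487,212). I'll refine these with the side view.

Run:
```python
from h import *
from scipy.optimize import least_squares
p,d,c=load('top0'); X=cloud(d,c)
ps,ds,cs=load('side0'); Xs=cloud(ds,cs)
for n,x,y,z0,z1,r in(('pic',.631,.119,.145,.19,.015),('flu',.597,.003,.22,.265,.014),('bor',.6055,-.122,.195,.235,.014),('pic body',.631,.119,.02,.06,.028),('flu body',.597,.003,.02,.08,.027),('bor b',.6055,-.122,.03,.12,.03),('stop',.432,.107,.01,.035,.0185),('purple',.7,-.12,.195,.235,.014)):
    q=Xs.reshape(-1,3); q=q[(q[:,2]>z0)&(q[:,2]<z1)&(np.hypot(q[:,0]-x,q[:,1]-y)<r+.018)]
    if len(q)<10: print(n,len(q)); continue
    s=least_squares(lambda a:np.hypot(q[:,0]-a[0],q[:,1]-a[1])-r,[x,y],loss='soft_l1',f_scale=.002); print(n,len(q),s.x.round(4),np.abs(s.fun).mean().round(4))
# small things
for n,(u0,v0,u1,v1),h in(('wait',(248,236,290,292),.014),('stop',(170,260,200,290),.05)):
    hsv=cv2.cvtColor(p,cv2.COLOR_RGB2HSV)[v0:v1,u0:u1].astype(int)
    z=X[v0:v1,u0:u1,2]
    m=((z>.004)).astype(np.uint8); k,l,st,_=cv2.connectedComponentsWithStats(m)
    i=1+st[1:,4].argmax(); v,u=np.nonzero(l==i)
    P=np.array([ray(c,a+u0,b+v0,h)[:2] for a,b in zip(u,v)])*1000
    print(n,st[i],cv2.minAreaRect(P.astype(np.float32)),P.mean(0))
    Pz=z[v,u]
    if n=='stop':
        t=Pz>.042; print('top disc',t.sum(),X[v0:v1,u0:u1][v[t],u[t]].mean(0), X[v0:v1,u0:u1][v[t],u[t]].min(0),X[v0:v1,u0:u1][v[t],u[t]].max(0))
        t=(Pz<.04)&(Pz>.008);print(np.c_[X[v0:v1,u0:u1][v[t],u[t]]][::6].round(3))
# rim from side
for n,x,y in(('large',.481,-.292),('small',.517,.323)):
  for Y in(X,Xs):
    q=Y.reshape(-1,3); q=q[(q[:,2]>.044)&(q[:,2]<.054)&(np.hypot(q[:,0]-x,q[:,1]-y)<.15)]; print(n,len(q),cv2.minAreaRect(q[:,:2].astype(np.float32)*1000))
```

```text
pic 319 [0.6353 0.1201] 0.0008
flu 299 [0.6002 0.0023] 0.001
bor 222 [ 0.6082 -0.1233] 0.001
pic body 437 [0.6348 0.1205] 0.0009
flu body 572 [0.5999 0.0028] 0.0009
bor b 859 [ 0.6079 -0.123 ] 0.001
stop 201 [0.4342 0.1107] 0.0014
purple 122 [ 0.7113 -0.1108] 0.0031
wait [  5   6  31  46 490] ((450.9036865234375, -68.08126831054688), (24.089696884155273, 113.0927963256836), 55.59280014038086) [451.37393164 -69.48816588]
stop [  4   6  23  17 298] ((431.955322265625, 104.12605285644531), (46.26123046875, 33.23994445800781), 88.64030456542969) [432.06597834 104.32476813]
top disc 170 [0.43225598 0.10744844 0.05214115] [ 0.41735702 -0.0816883   0.04201802] [0.44671533 0.12459438 1.04820321]
[[0.449 0.116 0.033]
 [0.449 0.102 0.028]
 [0.446 0.098 0.035]
 [0.444 0.096 0.012]
 [0.442 0.09  0.033]
 [0.44  0.089 0.013]
 [0.438 0.089 0.017]
 [0.435 0.131 0.034]
 [0.433 0.089 0.017]
 [0.431 0.088 0.021]
 [0.429 0.088 0.034]
 [0.427 0.093 0.04 ]
 [0.426 0.126 0.037]
 [0.424 0.128 0.038]
 [0.422 0.123 0.038]
 [0.419 0.098 0.036]
 [0.417 0.103 0.034]
 [0.415 0.111 0.036]]
large 1527 ((480.9857177734375, -292.1080322265625), (196.4963836669922, 187.99200439453125), 76.9072265625)
large 768 ((482.00347900390625, -292.56719970703125), (202.18292236328125, 192.59487915039062), 76.2471923828125)
small 1179 ((516.9325561523438, 323.3428955078125), (198.0749969482422, 104.08836364746094), 76.19439697265625)
small 1887 ((517.8350219726562, 323.17767333984375), (196.52391052246094, 107.4400634765625), 76.07917785644531)
```

Request:
step_arm --targets '[[1,[10,9,25],[0,0,0.03]],[1,[40,35,50],[0,0,0.07]],[1,[76,66,59],[0,0,0.11]],[1,[112,97,59],[0,0,0.15]],[1,[148,128,59],[0,0,0.19]],[1,[184,159,59],[0,0,0.23]],[1,[220,190,59],[0,0,0.27]],[1,[255,221,59],[0,0,0.3]]]' --force 60

```text
time: 0.9
ee_pos: [0.3878, -0.3114, 0.2901]
tcp_rot: [-180.0, 0.0, 31.1]
wrist_force: [0.7, -0.8, 0.4]
opening: 0.0855
grasp_force: 0.0
```

Request:
step_arm --targets '[[1,[36,31,0],[0,0,0.05]],[1,[72,62,0],[0,0,0.1]],[1,[108,93,0],[0,0,0.15]],[1,[144,124,0],[0,0,0.2]],[1,[180,155,0],[0,0,0.25]],[1,[208,179,0],[0,0,0.3]],[1,[220,190,0],[0,0,0.3]],[1,[220,190,0],[0,0,0.3]]]'

```text
time: 1.7
ee_pos: [0.608, -0.1212, 0.2887]
tcp_rot: [-179.9, 0.0, 48.4]
wrist_force: [0.1, -0.2, -0.7]
opening: 0.0855
grasp_force: 0.0
```

Request:
step_arm --targets '[[1,[-1,-1,-20],[0,0,0]],[1,[-1,-1,-45],[0,0,0]],[1,[-1,-1,-70],[0,0,0]],[1,[-1,-1,-88],[0,0,0]],[1,[-1,-1,-94],[0,0,0]],[0.7,[-1,-1,-94],[0,0,0]],[0.45,[-1,-1,-94],[0,0,0]],[0.3,[-1,-1,-94],[0,0,0]]]' --force 60

```text
time: 2.5
ee_pos: [0.606, -0.1243, 0.1977]
tcp_rot: [179.9, -0.1, 48.2]
wrist_force: [0.2, -0.3, -0.6]
opening: 0.0442
grasp_force: 0.0
```

Request:
step_arm --targets '[[0.2,[0,0,0],[0,0,0]],[0.2,[0,0,0],[0,0,0]],[0.2,[0,0,0],[0,0,0]],[0.2,[0,0,0],[0,0,0]],[0.2,[0,0,0],[0,0,0]],[0.2,[0,0,3],[0,0,0]],[0.2,[0,0,6],[0,0,0]],[0.2,[0,0,10],[0,0,0]]]'

```text
time: 3.3
ee_pos: [0.6053, -0.1238, 0.2053]
tcp_rot: [-179.9, 0.1, 48.2]
wrist_force: [0.3, -0.1, -7.3]
opening: 0.0261
grasp_force: 59.3
```

Request:
step_arm --targets '[[0.2,[0,0,12],[0,0,0]],[0.2,[0,0,30],[0,0,0]],[0.2,[-2,-5,48],[0,0,0]],[0.2,[-8,-19,61],[0,0,0]],[0.2,[-17,-41,67],[0,0,0]],[0.2,[-27,-65,67],[0,0,0]],[0.2,[-38,-91,67],[0,0,0]],[0.2,[-49,-118,67],[0,0,0]]]'

```text
time: 4.1
ee_pos: [0.5558, -0.2436, 0.2738]
tcp_rot: [180.0, 0.0, 48.2]
wrist_force: [-0.4, 0.1, -7.1]
opening: 0.0259
grasp_force: 59.8
```

Request:
step_arm --targets '[[0.2,[-11,-27,0],[0,0,0]],[0.2,[-22,-54,0],[0,0,0]],[0.2,[-31,-77,0],[0,0,0]],[0.2,[-38,-95,0],[0,0,0]],[0.2,[-42,-104,0],[0,0,0]],[0.2,[-43,-107,0],[0,0,0]],[0.2,[-43,-107,0],[0,0,0]],[0.2,[-43,-107,0],[0,0,0]]]'

```text
time: 4.9
ee_pos: [0.514, -0.3483, 0.2734]
tcp_rot: [-180.0, -0.0, 48.3]
wrist_force: [0.6, 1.0, -6.9]
opening: 0.0262
grasp_force: 59.8
```

Run:
```python
from h import *
p,d=snap('top','t1'); s,_=snap('side','s1')
print(bot.get_obs()['ee_pos'])
cv2.imwrite('pics/v1.png',np.hstack([cv2.resize(p[150:330,280:460],(400,400)),cv2.resize(s[30:290,260:520],(400,400))])[...,::-1])
```

```text
[ 0.51406977 -0.3482007   0.27340442]
```

View pics/v1.png

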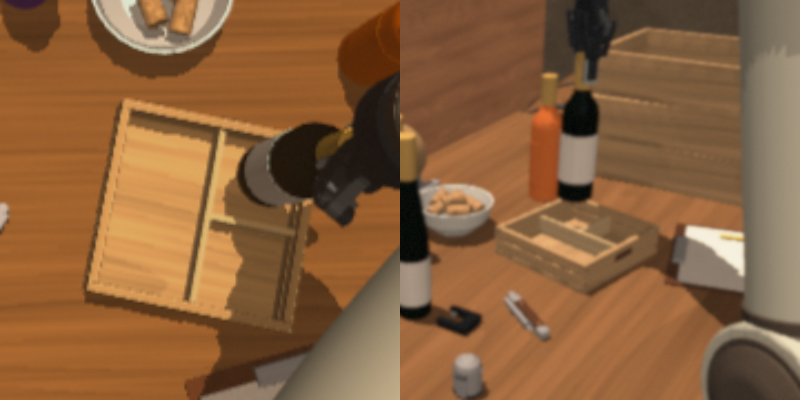

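The bordeaux hangs upright over the far cell (left half, around pixel (290,165)), and nothing is in its way. Lowering it.

Request:
step_arm --targets '[[0.2,[-0.5,-0.5,-10],[0,0,0]],[0.2,[-0.5,-0.5,-26],[0,0,0]],[0.2,[-0.5,-0.5,-42],[0,0,0]],[0.2,[-0.5,-0.5,-55],[0,0,0]],[0.2,[-0.5,-0.5,-62],[0,0,0]],[0.2,[-0.5,-0.5,-65],[0,0,0]],[0.2,[-0.5,-0.5,-67],[0,0,0]],[0.2,[-0.5,-0.5,-68],[0,0,0]]]'

```text
time: 5.8
ee_pos: [0.5134, -0.3495, 0.2057]
tcp_rot: [180.0, -0.0, 48.2]
wrist_force: [-0.3, -0.0, -7.4]
opening: 0.0259
grasp_force: 59.7
```

Request:
step_arm --targets '[[0.2,[0,0,-0.5],[0,0,0]],[0.2,[0,0,-1],[0,0,0]],[0.2,[0,0,-1.5],[0,0,0]],[0.2,[0,0,-1.5],[0,0,0]]]'

```text
time: 6.2
ee_pos: [0.5135, -0.3497, 0.2054]
tcp_rot: [179.9, -0.0, 48.2]
wrist_force: [-1.4, 0.9, 5.6]
opening: 0.0266
grasp_force: 61.0
```

Contact with the floor. Releasing, then moving on to the flute.

Request:
step_arm --targets '[[0.4,[0,0,0],[0,0,0]],[0.6,[0,0,0],[0,0,0]],[0.8,[0,0,0],[0,0,0]],[0.8,[0,0,0],[0,0,0]],[0.8,[0,0,10],[0,0,0]],[0.8,[0,0,35],[0,0,0]],[0.8,[0,0,75],[0,0,0]],[0.8,[0,0,110],[0,0,0]]]'

```text
time: 7.0
ee_pos: [0.5128, -0.3493, 0.3161]
tcp_rot: [180.0, -0.0, 48.2]
wrist_force: [1.1, -0.2, 0.4]
opening: 0.0682
grasp_force: 0.0
```

Request:
step_arm --targets '[[1,[8,35,0],[0,0,0]],[1,[19,80,0],[0,0,0]],[1,[30,125,0],[0,0,0]],[1,[42,170,0],[0,0,0]],[1,[53,215,0],[0,0,0]],[1,[64,260,0],[0,0,0]],[1,[74,300,0],[0,0,0]],[1,[82,332,0],[0,0,0]]]'

```text
time: 7.8
ee_pos: [0.5954, -0.0151, 0.3146]
tcp_rot: [180.0, -0.0, 48.3]
wrist_force: [0.3, -0.7, -0.4]
opening: 0.0855
grasp_force: 0.0
```

Request:
step_arm --targets '[[1,[3.5,20.5,0],[0,0,0]],[1,[3.5,20.5,0],[0,0,0]],[1,[3.5,20.5,0],[0,0,0]]]'

```text
time: 8.1
ee_pos: [0.5987, 0.0032, 0.3142]
tcp_rot: [180.0, 0.0, 48.3]
wrist_force: [0.9, -0.3, 0.1]
opening: 0.0856
grasp_force: 0.0
```

Request:
step_arm --targets '[[1,[0,0,-20],[0,0,0]],[1,[0,0,-45],[0,0,0]],[1,[0,0,-70],[0,0,0]],[1,[0,0,-85],[0,0,0]],[1,[0,0,-91],[0,0,0]],[0.7,[0,0,-91],[0,0,0]],[0.45,[0,0,-91],[0,0,0]],[0.3,[0,0,-91],[0,0,0]]]' --force 60

```text
time: 8.9
ee_pos: [0.5991, 0.0027, 0.224]
tcp_rot: [179.9, -0.1, 48.2]
wrist_force: [-0.7, 0.3, 0.5]
opening: 0.044
grasp_force: 0.0
```

Request:
step_arm --targets '[[0.2,[0,0,0],[0,0,0]],[0.2,[0,0,0],[0,0,0]],[0.2,[0,0,0],[0,0,0]],[0.2,[0,0,0],[0,0,0]],[0.2,[0,0,0],[0,0,0]],[0.2,[0,0,3],[0,0,0]],[0.2,[0,0,6],[0,0,0]],[0.2,[0,0,10],[0,0,0]]]'

```text
time: 9.7
ee_pos: [0.5984, 0.0031, 0.2321]
tcp_rot: [-179.9, 0.1, 48.2]
wrist_force: [1.1, 0.4, -5.8]
opening: 0.0261
grasp_force: 59.2
```

Request:
step_arm --targets '[[0.2,[0,0,12],[0,0,0]],[0.2,[0,0,30],[0,0,0]],[0.2,[-3,-5,48],[0,0,0]],[0.2,[-9,-17,61],[0,0,0]],[0.2,[-19,-37,67],[0,0,0]],[0.2,[-31,-60,67],[0,0,0]],[0.2,[-44,-85,67],[0,0,0]],[0.2,[-57,-111,67],[0,0,0]]]'

```text
time: 10.5
ee_pos: [0.5407, -0.1093, 0.2997]
tcp_rot: [-180.0, 0.0, 48.2]
wrist_force: [0.9, -0.4, -4.9]
opening: 0.0261
grasp_force: 59.6
```

Request:
step_arm --targets '[[0.2,[-14,-27,0],[0,0,0]],[0.2,[-28,-54,0],[0,0,0]],[0.2,[-42,-81,0],[0,0,0]],[0.2,[-56,-108,0],[0,0,0]],[0.2,[-70,-135,0],[0,0,0]],[0.2,[-83,-161,0],[0,0,0]],[0.2,[-94,-184,0],[0,0,0]],[0.2,[-103,-202,0],[0,0,0]]]'

```text
time: 11.3
ee_pos: [0.4372, -0.3117, 0.2998]
tcp_rot: [-180.0, 0.0, 48.2]
wrist_force: [0.3, -0.3, -6.4]
opening: 0.0262
grasp_force: 59.6
```

Request:
step_arm --targets '[[0.2,[-6,-11,0],[0,0,0]],[0.2,[-10,-17,0],[0,0,0]],[0.2,[-11,-19,0],[0,0,0]],[0.2,[-11,-19,0],[0,0,0]],[0.2,[-11,-19,0],[0,0,0]]]'

```text
time: 11.8
ee_pos: [0.428, -0.3284, 0.2999]
tcp_rot: [180.0, -0.0, 48.3]
wrist_force: [0.2, 0.9, -5.5]
opening: 0.0261
grasp_force: 59.5
```

Run:
```python
from h import *
p,d=snap('top','t2'); s,_=snap('side','s2')
print(bot.get_obs()['ee_pos'])
cv2.imwrite('pics/v2.png',np.hstack([cv2.resize(p[150:330,280:460],(400,400)),cv2.resize(s[30:290,260:520],(400,400))])[...,::-1])
```

```text
[ 0.42807278 -0.32842213  0.29981146]
```

View pics/v2.png

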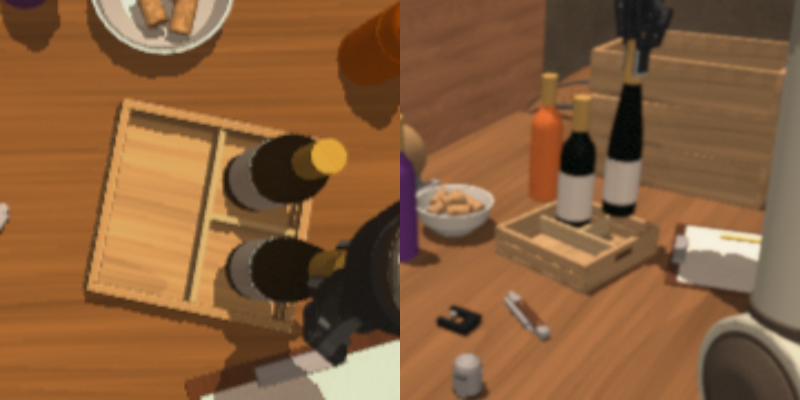

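The bordeaux stands upright in the far cell, with its cap at (328,157) in the left half. The flute hangs over the near cell. Lowering it.

Request:
step_arm --targets '[[0.2,[0,0,-10],[0,0,0]],[0.2,[0,0,-26],[0,0,0]],[0.2,[0,0,-42],[0,0,0]],[0.2,[0,0,-55],[0,0,0]],[0.2,[0,0,-61],[0,0,0]],[0.2,[0,0,-64],[0,0,0]],[0.2,[0,0,-66],[0,0,0]],[0.2,[0,0,-67],[0,0,0]]]'

```text
time: 12.7
ee_pos: [0.4278, -0.329, 0.2331]
tcp_rot: [180.0, -0.0, 48.2]
wrist_force: [0.5, 0.7, -5.4]
opening: 0.0263
grasp_force: 59.5
```

Request:
step_arm --targets '[[0.2,[0,0,-0.5],[0,0,0]],[0.2,[0,0,-1],[0,0,0]],[0.2,[0,0,-1.5],[0,0,0]],[0.2,[0,0,-1.5],[0,0,0]]]'

```text
time: 13.1
ee_pos: [0.4278, -0.3291, 0.2319]
tcp_rot: [179.9, -0.0, 48.2]
wrist_force: [-0.5, -0.3, -1.7]
opening: 0.026
grasp_force: 60.0
```

Request:
step_arm --targets '[[0.2,[0,0,-0.4],[0,0,0]],[0.2,[0,0,-0.4],[0,0,0]],[0.2,[0,0,-0.4],[0,0,0]]]'

```text
time: 13.4
ee_pos: [0.4279, -0.3292, 0.2318]
tcp_rot: [179.9, -0.0, 48.2]
wrist_force: [-1.0, 0.1, 6.5]
opening: 0.0265
grasp_force: 60.6
```

Request:
step_arm --targets '[[0.4,[0,0,0],[0,0,0]],[0.6,[0,0,0],[0,0,0]],[0.8,[0,0,0],[0,0,0]],[0.8,[0,0,0],[0,0,0]],[0.8,[0,0,10],[0,0,0]],[0.8,[0,0,35],[0,0,0]],[0.8,[0,0,70],[0,0,0]],[0.8,[0,0,85],[0,0,0]]]'

```text
time: 14.2
ee_pos: [0.4278, -0.3291, 0.3196]
tcp_rot: [179.8, -0.0, 48.2]
wrist_force: [1.0, -0.7, -0.9]
opening: 0.0683
grasp_force: 0.0
```

Request:
step_arm --targets '[[0.7,[2,15,0],[0,0,0.13]],[0.7,[4,45,0],[0,0,0.26]],[0.7,[7,80,0],[0,0,0.39]],[0.7,[10,120,0],[0,0,0.52]],[0.7,[14,160,0],[0,0,0.65]],[0.7,[18,200,-30],[0,0,0.78]],[0.7,[21,235,-70],[0,0,0.91]],[0.7,[23,255,-110],[0,0,1.04]]]'

```text
time: 15.0
ee_pos: [0.4512, -0.0721, 0.2063]
tcp_rot: [179.8, 0.1, 108.2]
wrist_force: [-0.2, -0.0, 0.5]
opening: 0.0597
grasp_force: 0.0
```

Request:
step_arm --targets '[[0.7,[0,6,-30],[0,0,0.13]],[0.7,[0,6,-60],[0,0,0.26]],[0.7,[0,6,-90],[0,0,0.39]],[0.7,[0,6,-110],[0,0,0.52]],[0.7,[0,6,-120],[0,0,0.66]],[0.7,[0,6,-120],[0,0,0.66]]]'

```text
time: 15.6
ee_pos: [0.4501, -0.0679, 0.0851]
tcp_rot: [-180.0, -0.1, 145.8]
wrist_force: [0.2, 0.1, 0.6]
opening: 0.0596
grasp_force: 0.0
```

Run:
```python
from h import *
p,d=snap('top','t3'); s,_=snap('side','s3'); o=bot.get_obs()
print(o['ee_pos'],o['tcp_rot'],o['q'],o['opening'])
cv2.imwrite('pics/v3.png',np.hstack([cv2.resize(p[150:330,240:420],(400,400)),cv2.resize(s[30:290,260:520],(400,400))])[...,::-1])
```

```text
[ 0.45102947 -0.06804129  0.08680742] [1.79983601e+02 3.57403381e-02 1.45400346e+02] [-8.57823490e+00 -8.32053893e+00 -1.88784718e+01  7.94027554e+01
 -9.42732779e-04  2.60214135e+01] 0.05955355931758244
```

View pics/v3.png

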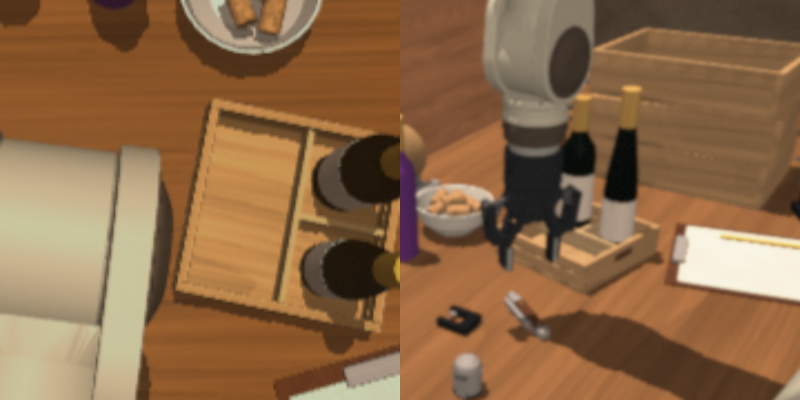

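Both bottles stand upright in their cells, and the gripper is over the corkscrew. The wrist is wide, so I'll check its clearance to the bottle necks from depth before placing in the trough.

Run:
```python
from h import *
a=np.radians(-8.58); T=np.array([.451,-.068,.0868])
Q=[]
for f in('t3','s3'):
    p,d,c=load(f); P=cloud(d,c)[d>0].reshape(-1,3); Q.append(P)
P=np.vstack(Q)-T
r=P[:,0]*np.cos(a)+P[:,1]*np.sin(a); l=-P[:,0]*np.sin(a)+P[:,1]*np.cos(a)
for z in np.arange(.05,.5,.03):
    m=(P[:,2]>z)&(P[:,2]<z+.03)&(np.abs(l)<.15)&(r>-.3)&(r<.08)
    if m.sum()>5: print(round(z,2),m.sum(),'lat',np.percentile(l[m],[1,99]).round(3),'rad',np.percentile(r[m],[1,99]).round(3))
for n,x,y,r0 in(('b',.5135,-.3495,.03),('f',.4278,-.3292,.027)):
    p,d,c=load('t3'); q=cloud(d,c)[d>0]; q=q[(np.hypot(q[:,0]-x,q[:,1]-y)<.022)&(q[:,2]>.2)&(q[:,2]<.3)]; print(n,np.median(q,0))
```

```text
0.05 607 lat [-0.055  0.061] rad [-0.039  0.034]
0.08 846 lat [-0.056  0.064] rad [-0.04   0.036]
0.11 400 lat [-0.028  0.038] rad [-0.039  0.02 ]
0.14 572 lat [-0.015  0.038] rad [-0.039  0.021]
0.17 563 lat [-0.022  0.039] rad [-0.04   0.028]
0.2 696 lat [-0.018  0.041] rad [-0.042  0.024]
0.23 795 lat [-0.03   0.041] rad [-0.053  0.041]
0.26 1133 lat [-0.044  0.048] rad [-0.057  0.042]
0.29 1321 lat [-0.043  0.047] rad [-0.057  0.042]
0.32 1315 lat [-0.039  0.044] rad [-0.047  0.043]
0.35 1070 lat [-0.028  0.05 ] rad [-0.047  0.042]
0.38 1882 lat [-0.031  0.056] rad [-0.296  0.03 ]
0.41 89 lat [-0.06   0.059] rad [-0.039  0.051]
0.44 4856 lat [-0.059  0.058] rad [-0.158  0.047]
0.47 16088 lat [-0.049  0.048] rad [-0.157  0.023]
0.5 99 lat [-0.01   0.014] rad [-0.155 -0.143]
b [ 0.51261245 -0.3420654   0.24547852]
f [ 0.42690026 -0.3210176   0.27392632]
```

Request:
step_arm --targets '[[0.7,[0,0,-20],[0,0,0]],[0.7,[0,0,-45],[0,0,0]],[0.7,[0,0,-65],[0,0,0]],[0.7,[0,0,-76],[0,0,0]],[0.7,[0,0,-80],[0,0,0]],[0.5,[0,0,-81],[0,0,0]],[0.3,[0,0,-81],[0,0,0]],[0.15,[0,0,-81],[0,0,0]]]' --force 40

```text
time: 16.5
ee_pos: [0.4515, -0.0681, 0.0062]
tcp_rot: [180.0, 0.1, 145.6]
wrist_force: [-0.5, 0.2, 0.2]
opening: 0.0222
grasp_force: 39.2
```

Request:
step_arm --targets '[[0.1,[0,0,0],[0,0,0]],[0.1,[0,0,0],[0,0,0]],[0.1,[0,0,0],[0,0,0]],[0.1,[0,0,0],[0,0,0]],[0.1,[0,0,0],[0,0,0]],[0.1,[0,0,5],[0,0,0]],[0.1,[0,0,15],[0,0,0]],[0.1,[0,0,25],[0,0,0]]]'

```text
time: 17.3
ee_pos: [0.4507, -0.068, 0.0308]
tcp_rot: [-180.0, -0.0, 145.6]
wrist_force: [0.1, -0.2, -1.1]
opening: 0.0227
grasp_force: 39.3
```

Request:
step_arm --targets '[[0.1,[0,0,25],[0,0,0]],[0.1,[3,-12,50],[0,0,0.05]],[0.1,[10,-42,62],[0,0,0.12]],[0.1,[18,-77,62],[0,0,0.2]],[0.1,[26,-112,62],[0,0,0.28]],[0.1,[34,-147,62],[0,0,0.34]],[0.1,[40,-171,62],[0,0,0.37]],[0.1,[41.5,-179,62],[0,0,0.37]]]'

```text
time: 18.1
ee_pos: [0.4925, -0.2491, 0.0924]
tcp_rot: [-180.0, 0.0, 166.8]
wrist_force: [-0.8, 1.6, -1.3]
opening: 0.0225
grasp_force: 39.3
```

Request:
step_arm --targets '[[0.1,[0,0,0],[0,0,0]],[0.1,[0,0,0],[0,0,0]]]'

```text
time: 18.3
ee_pos: [0.492, -0.2462, 0.0921]
tcp_rot: [180.0, -0.0, 166.8]
wrist_force: [-0.6, 0.9, -0.4]
opening: 0.0223
grasp_force: 39.4
```

Run:
```python
from h import *
p,d=snap('top','t4'); s,_=snap('side','s4'); o=bot.get_obs()
print(o['ee_pos'],o['tcp_rot'],o['opening'],o['grasp_force'])
cv2.imwrite('pics/v4.png',np.hstack([cv2.resize(p[150:330,280:460],(300,300)),cv2.resize(s[60:260,280:480],(500,500))[:300*500//500] if 0 else cv2.resize(s[60:260,280:480],(300,300))])[...,::-1])
```

```text
[ 0.49210763 -0.24594285  0.0921626 ] [1.79990020e+02 5.94692932e-04 1.66871106e+02] 0.022598250459751064 39.35258388519287
```

View pics/v4.png

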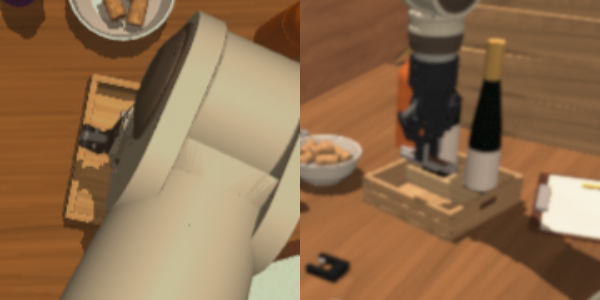

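The gripper with the corkscrew is centred over the trough, clear of both bottles.

Request:
step_arm --targets '[[0.1,[0,-1,-15],[0,0,0]],[0.1,[0,-1,-33],[0,0,0]],[0.1,[0,-1,-50],[0,0,0]],[0.1,[0,-1,-64],[0,0,0]],[0.1,[0,-1,-71],[0,0,0]],[0.1,[0,-1,-75],[0,0,0]],[0.1,[0,-1,-77],[0,0,0]],[0.1,[0,-1,-77],[0,0,0]]]'

```text
time: 19.2
ee_pos: [0.4924, -0.2481, 0.0152]
tcp_rot: [-180.0, 0.0, 166.8]
wrist_force: [-0.0, 0.1, -1.2]
opening: 0.0225
grasp_force: 39.4
```

Request:
step_arm --targets '[[0.1,[0,0,-0.7],[0,0,0]],[0.1,[0,0,-1.2],[0,0,0]],[0.1,[0,0,-1.2],[0,0,0]]]'

```text
time: 19.5
ee_pos: [0.4925, -0.2482, 0.0142]
tcp_rot: [-180.0, 0.1, 166.8]
wrist_force: [-0.5, 0.3, 1.4]
opening: 0.0227
grasp_force: 39.6
```

Request:
step_arm --targets '[[0.25,[0,0,0],[0,0,0]],[0.42,[0,0,0],[0,0,0]],[0.42,[0,0,0],[0,0,0]],[0.42,[0,0,0],[0,0,0]],[0.42,[0,0,10],[0,0,0]],[0.42,[0,0,40],[0,0,0]],[0.42,[0,0,85],[0,0,0]],[0.42,[0,0,130],[0,0,0]]]'

```text
time: 20.3
ee_pos: [0.4917, -0.2477, 0.1455]
tcp_rot: [180.0, -0.0, 166.8]
wrist_force: [1.0, -0.4, -0.2]
opening: 0.0362
grasp_force: 0.0
```

Request:
step_arm --targets '[[0.6,[4,10,40],[0,0,-0.1]],[0.8,[14,36,75],[0,0,-0.24]],[1,[28,72,105],[0,0,-0.38]],[1,[44,114,110],[0,0,-0.52]],[1,[60,156,110],[0,0,-0.66]],[1,[76,198,110],[0,0,-0.8]],[1,[92,240,110],[0,0,-0.94]],[1,[108,282,110],[0,0,-1.08]]]'

```text
time: 21.1
ee_pos: [0.6004, 0.0358, 0.2547]
tcp_rot: [179.9, 0.0, 104.6]
wrist_force: [1.1, 0.2, 0.9]
opening: 0.0853
grasp_force: 0.0
```

Request:
step_arm --targets '[[1,[14,36,0],[0,0,-0.14]],[1,[26,66,0],[0,0,-0.26]],[1,[33.5,84,0],[0,0,-0.26]],[1,[33.5,86,0],[0,0,-0.26]],[1,[33.5,86,0],[0,0,-0.26]],[1,[33.5,86,0],[0,0,-0.26]]]'

```text
time: 21.7
ee_pos: [0.6335, 0.1192, 0.2542]
tcp_rot: [180.0, 0.0, 90.0]
wrist_force: [-0.5, 0.6, -0.1]
opening: 0.0857
grasp_force: 0.0
```

Run:
```python
from h import *
p,d=snap('top','t5'); s,_=snap('side','s5'); o=bot.get_obs()
print(o['ee_pos'],o['tcp_rot'],o['q'])
cv2.imwrite('pics/v5.png',np.hstack([cv2.resize(p[150:330,280:460],(400,400)),cv2.resize(s[80:340,160:420],(400,400))])[...,::-1])
```

```text
[0.63349175 0.11895587 0.25423719] [1.79970863e+02 8.97506070e-04 8.99950413e+01] [ 1.06378162e+01  1.94910422e+01  2.97035991e+01  1.00184087e+02
 -6.26319328e-03  1.00642773e+02]
```

View pics/v5.png

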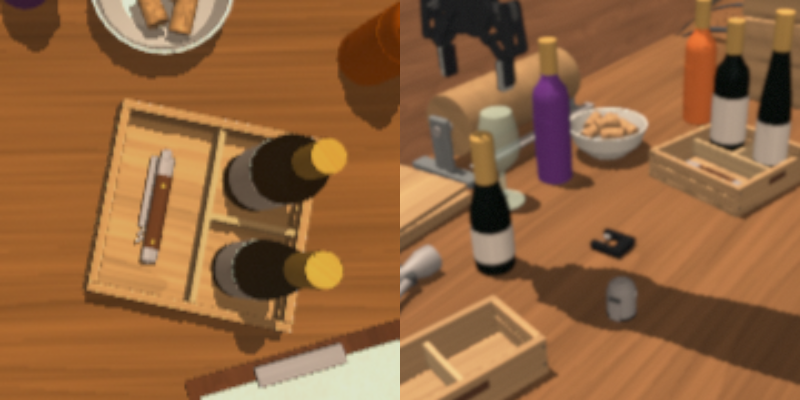

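The large crate is complete, with the corkscrew flat in the trough at (155,207). The gripper is above the piccolo.

Request:
step_arm --targets '[[1,[0.5,1,-20],[0,0,0]],[1,[0.5,1,-45],[0,0,0]],[1,[0.5,1,-75],[0,0,0]],[1,[0.5,1,-96],[0,0,0]],[1,[0.5,1,-104],[0,0,0]],[0.7,[0.5,1,-104],[0,0,0]],[0.45,[0.5,1,-104],[0,0,0]],[0.3,[0.5,1,-104],[0,0,0]]]' --force 60

```text
time: 22.6
ee_pos: [0.6348, 0.121, 0.1514]
tcp_rot: [179.9, -0.0, 90.0]
wrist_force: [0.1, -0.7, 0.7]
opening: 0.0438
grasp_force: 0.0
```

Request:
step_arm --targets '[[0.2,[0,0,0],[0,0,0]],[0.2,[0,0,0],[0,0,0]],[0.2,[0,0,0],[0,0,0]],[0.2,[0,0,0],[0,0,0]],[0.2,[0,0,0],[0,0,0]],[0.2,[0,0,3],[0,0,0]],[0.2,[0,0,6],[0,0,0]],[0.2,[0,0,10],[0,0,0]]]'

```text
time: 23.4
ee_pos: [0.6338, 0.121, 0.1592]
tcp_rot: [-179.9, 0.0, 90.1]
wrist_force: [0.5, 0.4, -4.5]
opening: 0.0284
grasp_force: 59.3
```

Request:
step_arm --targets '[[0.2,[0,0,12],[0,0,0]],[0.2,[0,0,30],[0,0,0]],[0.2,[-2,5,48],[0,0,0]],[0.2,[-8,18,61],[0,0,0]],[0.2,[-17,40,67],[0,0,0]],[0.2,[-28,65,67],[0,0,0]],[0.2,[-39,90,67],[0,0,0]],[0.2,[-50,116,67],[0,0,0]]]'

```text
time: 24.2
ee_pos: [0.5833, 0.2386, 0.2273]
tcp_rot: [180.0, -0.0, 90.1]
wrist_force: [0.4, 0.3, -4.2]
opening: 0.0287
grasp_force: 59.7
```

Request:
step_arm --targets '[[0.2,[-11,26,0],[0,0,0]],[0.2,[-22,52,0],[0,0,0]],[0.2,[-33,78,0],[0,0,0]],[0.2,[-43,101,0],[0,0,0]],[0.2,[-51,119,0],[0,0,0]],[0.2,[-55,129,0],[0,0,0]],[0.2,[-56,131,0],[0,0,0]],[0.2,[-56,131,0],[0,0,0]]]'

```text
time: 25.0
ee_pos: [0.5281, 0.368, 0.2268]
tcp_rot: [-180.0, 0.0, 90.1]
wrist_force: [-0.2, -0.1, -3.8]
opening: 0.029
grasp_force: 59.7
```

Run:
```python
from h import *
p,d=snap('top','t6'); s,_=snap('side','s6'); o=bot.get_obs()
print(o['ee_pos'],o['wrist_force'],o['q'])
cv2.imwrite('pics/v6.png',np.hstack([cv2.resize(p[140:320,10:190],(400,400)),cv2.resize(s[120:380,80:340],(400,400))])[...,::-1])
```

```text
[0.52852541 0.36729175 0.22678467] [-0.3505222  -0.13770637 -2.85358109] [ 3.48031921e+01  1.84312657e+01  2.52604526e+01  9.68333996e+01
 -1.43032893e-02  1.24789735e+02]
```

View pics/v6.png

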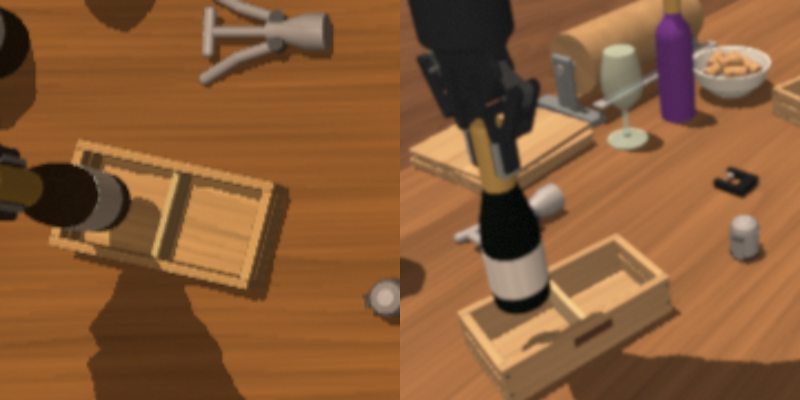

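The piccolo hangs upright over the far cell of the small crate, at about (100,195) in the left half. Lowering it.

Request:
step_arm --targets '[[0.2,[-0.5,0.5,-10],[0,0,0]],[0.2,[-0.5,0.5,-26],[0,0,0]],[0.2,[-0.5,0.5,-42],[0,0,0]],[0.2,[-0.5,0.5,-55],[0,0,0]],[0.2,[-0.5,0.5,-61],[0,0,0]],[0.2,[-0.5,0.5,-64],[0,0,0]],[0.2,[-0.5,0.5,-66],[0,0,0]],[0.2,[-0.5,0.5,-67],[0,0,0]]]'

```text
time: 25.9
ee_pos: [0.5279, 0.3686, 0.1602]
tcp_rot: [180.0, -0.0, 90.1]
wrist_force: [0.3, -0.6, -4.1]
opening: 0.0291
grasp_force: 59.7
```

Request:
step_arm --targets '[[0.2,[0,0,-0.5],[0,0,0]],[0.2,[0,0,-1],[0,0,0]],[0.2,[0,0,-1.5],[0,0,0]],[0.2,[0,0,-1.5],[0,0,0]]]'

```text
time: 26.3
ee_pos: [0.5279, 0.3687, 0.1592]
tcp_rot: [179.9, -0.0, 90.1]
wrist_force: [0.0, -0.4, 3.4]
opening: 0.0285
grasp_force: 60.4
```

Request:
step_arm --targets '[[0.4,[0,0,0],[0,0,0]],[0.6,[0,0,0],[0,0,0]],[0.8,[0,0,0],[0,0,0]],[0.8,[0,0,0],[0,0,0]],[0.8,[0,0,10],[0,0,0]],[0.8,[0,0,35],[0,0,0]],[0.8,[0,0,65],[0,0,0]],[0.8,[0,0,80],[0,0,0]]]'

```text
time: 27.1
ee_pos: [0.528, 0.3687, 0.2418]
tcp_rot: [179.8, -0.1, 90.1]
wrist_force: [0.8, 0.7, 0.5]
opening: 0.0686
grasp_force: 0.0
```

Request:
step_arm --targets '[[0.8,[-10,-28,0],[0,0,0]],[0.8,[-24,-66,0],[0,0,0]],[0.8,[-38,-104,0],[0,0,0]],[0.8,[-52,-142,-10],[0,0,0]],[0.8,[-66,-180,-40],[0,0,0]],[0.8,[-80,-218,-75],[0,0,0]],[0.8,[-91,-250,-105],[0,0,0]],[0.8,[-95,-259.5,-130],[0,0,0]]]'

```text
time: 27.9
ee_pos: [0.4314, 0.1065, 0.1075]
tcp_rot: [180.0, 0.0, 89.9]
wrist_force: [0.9, 0.7, -0.3]
opening: 0.0684
grasp_force: 0.0
```

Request:
step_arm --targets '[[0.8,[0,0,0],[0,0,0]],[0.8,[0,0,0],[0,0,0]]]'

```text
time: 28.1
ee_pos: [0.4332, 0.1093, 0.1096]
tcp_rot: [179.9, -0.0, 90.0]
wrist_force: [0.9, 0.1, 0.6]
opening: 0.0682
grasp_force: 0.0
```

Run:
```python
from h import *
p,d=snap('top','t7'); s,_=snap('side','s7'); o=bot.get_obs()
print(o['ee_pos'],o['tcp_rot'],o['opening'])
cv2.imwrite('pics/v7.png',np.hstack([cv2.resize(p[140:320,10:190],(400,400)),cv2.resize(s[170:350,200:380],(400,400))])[...,::-1])
```

```text
[0.43391324 0.10993389 0.11020526] [ 1.79855612e+02 -4.63848870e-02  9.00982296e+01] 0.06822151405126843
```

View pics/v7.png

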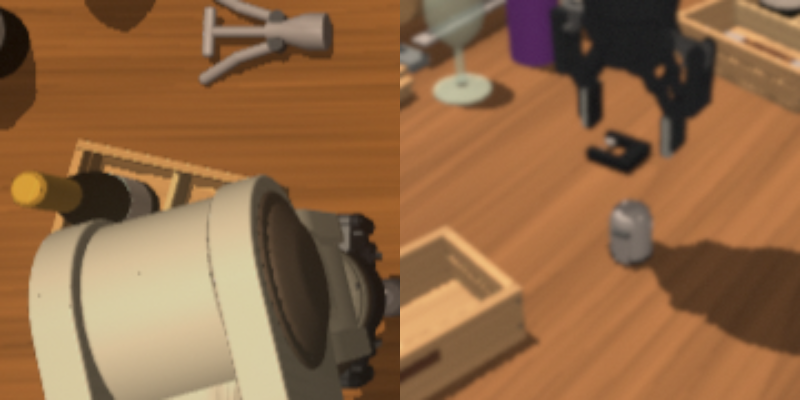

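The piccolo stands in the far cell (cap at (30,188)). The gripper is above the stopper, which has its clamps along y.

Request:
step_arm --targets '[[0.8,[0,-0.5,-20],[0,0,0]],[0.8,[0,-0.5,-45],[0,0,0]],[0.8,[0,-0.5,-70],[0,0,0]],[0.8,[0,-0.5,-88],[0,0,0]],[0.8,[0,-0.5,-97],[0,0,0]],[0.65,[0,-0.5,-97],[0,0,0]],[0.5,[0,-0.5,-97],[0,0,0]],[0.4,[0,-0.5,-97],[0,0,0]]]' --force 30

```text
time: 29.0
ee_pos: [0.4337, 0.109, 0.0128]
tcp_rot: [179.9, -0.0, 90.1]
wrist_force: [-0.1, 1.1, 1.2]
opening: 0.0356
grasp_force: 29.9
```

Request:
step_arm --targets '[[0.3,[0,0,0],[0,0,0]],[0.3,[0,0,0],[0,0,0]],[0.3,[0,0,0],[0,0,0]],[0.3,[0,0,0],[0,0,0]],[0.3,[0,0,5],[0,0,0]],[0.3,[0,0,15],[0,0,0]],[0.3,[0,0,35],[0,0,0]],[0.3,[0,0,60],[0,0,0]]]'

```text
time: 29.8
ee_pos: [0.4321, 0.1083, 0.0719]
tcp_rot: [-179.9, 0.0, 90.1]
wrist_force: [0.7, 0.7, -0.0]
opening: 0.0353
grasp_force: 30.2
```

Request:
step_arm --targets '[[0.3,[2,4,15],[0,0,-0.03]],[0.3,[10,22,25],[0,0,-0.08]],[0.3,[22,50,25],[0,0,-0.13]],[0.3,[35,82,25],[0,0,-0.18]],[0.3,[48,114,25],[0,0,-0.22]],[0.3,[61,144,25],[0,0,-0.243]],[0.3,[70,163,25],[0,0,-0.243]],[0.3,[73,170,25],[0,0,-0.243]]]'

```text
time: 30.6
ee_pos: [0.5062, 0.2801, 0.0965]
tcp_rot: [180.0, -0.0, 76.2]
wrist_force: [-0.1, -1.0, -1.3]
opening: 0.0357
grasp_force: 30.2
```

Request:
step_arm --targets '[[0.3,[0,0,0],[0,0,0]],[0.3,[0,0,0],[0,0,0]]]'

```text
time: 30.8
ee_pos: [0.5054, 0.2778, 0.0964]
tcp_rot: [-180.0, 0.0, 76.1]
wrist_force: [0.3, -0.4, -0.4]
opening: 0.0354
grasp_force: 30.2
```

Run:
```python
from h import *
p,d=snap('top','t8'); s,_=snap('side','s8'); o=bot.get_obs()
print(o['ee_pos'],o['tcp_rot'],o['opening'],o['grasp_force'])
cv2.imwrite('pics/v8.png',np.hstack([cv2.resize(p[140:320,10:190],(400,400)),cv2.resize(s[170:370,110:310],(400,400))])[...,::-1])
```

```text
[0.50547714 0.27756277 0.09651463] [1.79994819e+02 6.63317913e-03 7.60892886e+01] 0.036091934105315734 30.18144720874261
```

View pics/v8.png

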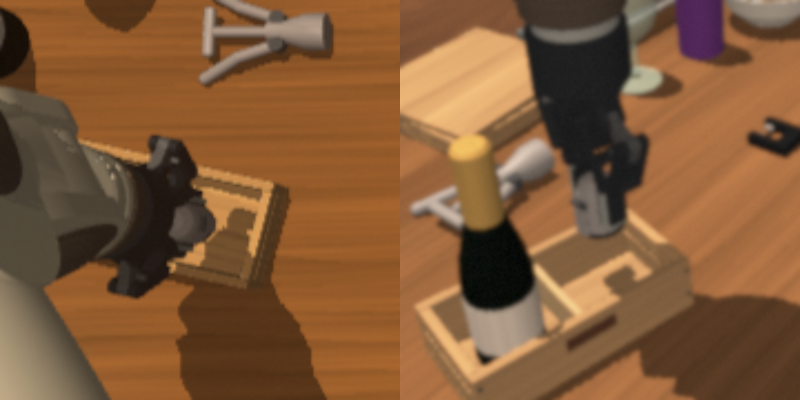

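The stopper is held above the near cell. I'll check the finger-linkage width at wall height before lowering.

Run:
```python
from h import *
a=np.radians(76.1-90); T=np.array([.5055,.2776,.0965]); P=[]
for f in('t8','s8'):
    p,d,c=load(f); P.append(cloud(d,c)[d>0].reshape(-1,3))
P=np.vstack(P)-T
l=P[:,0]*np.cos(a)+P[:,1]*np.sin(a); w=-P[:,0]*np.sin(a)+P[:,1]*np.cos(a)
for z in np.arange(-.03,.1,.01):
    m=(P[:,2]>z)&(P[:,2]<z+.01)&(np.abs(l)<.09)&(np.abs(w)<.05)
    if m.sum()>3: print(round(z,3),m.sum(),'close-dir',np.percentile(l[m],[2,98]).round(3),'perp',np.percentile(w[m],[2,98]).round(3))
```

```text
-0.02 31 close-dir [-0.019  0.015] perp [-0.017  0.016]
-0.01 113 close-dir [-0.021  0.013] perp [-0.021  0.021]
0.0 143 close-dir [-0.031  0.022] perp [-0.021  0.021]
0.01 194 close-dir [-0.033  0.024] perp [-0.021  0.021]
0.02 304 close-dir [-0.033  0.024] perp [-0.022  0.021]
0.03 303 close-dir [-0.032  0.023] perp [-0.014  0.013]
0.04 157 close-dir [-0.05   0.044] perp [-0.013  0.013]
0.05 368 close-dir [-0.053  0.047] perp [-0.013  0.012]
0.06 285 close-dir [-0.057  0.052] perp [-0.017  0.016]
0.07 324 close-dir [-0.06   0.055] perp [-0.017  0.017]
0.08 308 close-dir [-0.065  0.06 ] perp [-0.017  0.017]
0.09 433 close-dir [-0.067  0.063] perp [-0.014  0.019]
```

Request:
step_arm --targets '[[0.3,[0.5,0.7,-12],[0,0,0]],[0.3,[0.5,0.7,-28],[0,0,0]],[0.3,[0.5,0.7,-44],[0,0,0]],[0.3,[0.5,0.7,-58],[0,0,0]],[0.3,[0.5,0.7,-67],[0,0,0]],[0.3,[0.5,0.7,-72],[0,0,0]],[0.3,[0.5,0.7,-74],[0,0,0]],[0.3,[0.5,0.7,-74.5],[0,0,0]]]'

```text
time: 31.7
ee_pos: [0.5063, 0.2793, 0.0219]
tcp_rot: [180.0, -0.0, 76.1]
wrist_force: [-0.1, -0.8, 0.2]
opening: 0.0354
grasp_force: 30.2
```

Request:
step_arm --targets '[[0.3,[0,0,-0.7],[0,0,0]],[0.3,[0,0,-1.2],[0,0,0]],[0.3,[0,0,-1.2],[0,0,0]]]'

```text
time: 32.0
ee_pos: [0.5064, 0.2794, 0.0208]
tcp_rot: [180.0, -0.0, 76.1]
wrist_force: [0.5, -0.4, -0.6]
opening: 0.0358
grasp_force: 30.3
```

Request:
step_arm --targets '[[0.3,[0,0,-0.5],[0,0,0]],[0.3,[0,0,-0.8],[0,0,0]],[0.3,[0,0,-0.8],[0,0,0]]]'

```text
time: 32.3
ee_pos: [0.5064, 0.2794, 0.0208]
tcp_rot: [180.0, -0.0, 76.1]
wrist_force: [-1.7, -0.7, 7.1]
opening: 0.0357
grasp_force: 31.0
```

Floor contact. Releasing and retreating.

Request:
step_arm --targets '[[0.48,[0,0,0],[0,0,0]],[0.54,[0,0,0],[0,0,0]],[0.54,[0,0,0],[0,0,0]],[0.54,[0,0,0],[0,0,0]],[0.54,[0,0,8],[0,0,0]],[0.54,[0,0,30],[0,0,0]],[0.54,[0,0,65],[0,0,0]],[0.54,[0,0,110],[0,0,0]]]'

```text
time: 33.1
ee_pos: [0.5053, 0.2787, 0.1299]
tcp_rot: [-179.9, 0.1, 76.1]
wrist_force: [1.4, 1.0, 0.5]
opening: 0.0463
grasp_force: 0.0
```

Request:
step_arm --targets '[[0.54,[-5,-20,45],[0,0,0]],[0.54,[-20,-60,90],[0,0,0]],[0.54,[-40,-100,120],[0,0,0]],[0.54,[-60,-140,130],[0,0,0]],[0.54,[-80,-180,130],[0,0,0]],[0.54,[-100,-220,130],[0,0,0]],[0.54,[-110,-250,130],[0,0,0]],[0.54,[-110,-250,130],[0,0,0]]]'

```text
time: 33.9
ee_pos: [0.395, 0.0267, 0.2612]
tcp_rot: [179.9, -0.0, 75.9]
wrist_force: [1.3, 0.5, 0.3]
opening: 0.0463
grasp_force: 0.0
```

Run:
```python
from h import *
p,d=snap('top','t9'); s,_=snap('side','s9')
cv2.imwrite('pics/v9.png',np.hstack([cv2.resize(p[140:320,10:190],(400,400)),cv2.resize(s,(533,400))[:,:400]])[...,::-1])
```

```text
(no output)
```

View pics/v9.png

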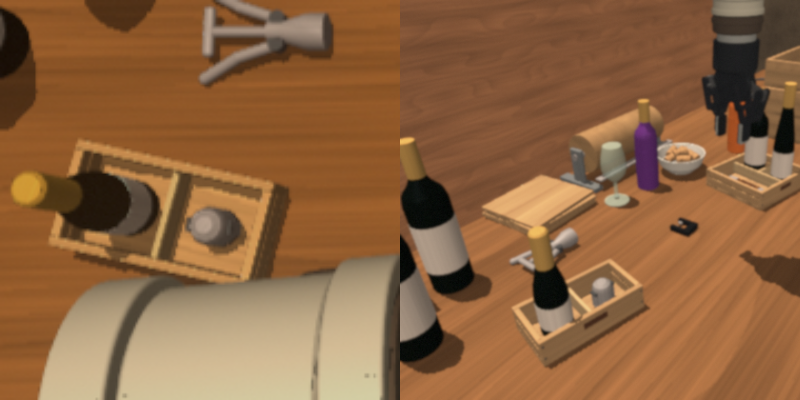

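The stopper stands in the near cell at (213,228) and the piccolo in the far one. The glass, foil cutter and winged corkscrew are unmoved, and the arm is clear of everything.

```bash
python3 -c "
from workcell import bot
print(bot.job_done())"
```

```text
the job is handed in; nothing more can be done
None
```

Both crates are packed as asked and the job is handed in at about 34 s of robot time: bordeaux, flute and waiter's corkscrew in the large crate, piccolo and stopper in the small one, and the tasting glass, foil cutter and winged corkscrew left where they were.

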